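# Load the burger station's carrier: portion boxes stacked by colour, seasoning in its ring

### The job

Load the steel carrier for the burger station: take the three lidded portion boxes off the sloping rack and stack them squarely in one column on the carrier's black bed, raw meat (red lid) at the bottom, then cooked bacon (yellow lid), then salad (green lid) on top so that nothing raw can drip on ready food, each set down, not dropped, with its foot fully down in the rim below it. Also take the seasoning jar with the orange-brown contents from the row of three on the right of the carrier and stand it upright in the carrier's black ring, right down on its floor. Keep every box lid up on the way, and leave the other two jars, the white ramekin and the garlic where they are.

Things in the scene. Friction and masses are not known exactly. Their poses are not given: they have to be found in the camera images.
- rack: Fixed folded-steel sloping rack with three lanes side by side, 282 mm wide (its y), 150 mm long up the slope, rising at 30 degrees away from its front (-x) side, where a 14 mm high stop holds the boxes. Lane centres at y = -90, 0, +90 mm; thin rods 6 mm high divide the lanes. Origin: on the worktop under its middle, where the plate's surface is 52 mm high.
- box_red: Raw meat box: closed white box with red lid, lid up in a rack lane, tilted 30 deg. 112 (x) x 60 (y) x 54 mm, parallel long sides. Origin: centre of its foot's underside; z up through the lid. The foot (104 x 52, 5 mm high) drops 4 mm into the raised rim (inside 108 x 56) on the next lid or the bed, so a stacked box stands 50 mm above the one below, either way round; bottom of the column.
- box_yellow: Cooked bacon box: closed white box with yellow lid, lid up in a rack lane, tilted 30 deg. 112 (x) x 60 (y) x 54 mm, parallel long sides. Origin: centre of its foot's underside; z up through the lid. The foot (104 x 52, 5 mm high) drops 4 mm into the raised rim (inside 108 x 56) on the next lid or the bed, so a stacked box stands 50 mm above the one below, either way round; middle of the column.
- box_green: Salad box: closed white box with green lid, lid up in a rack lane, tilted 30 deg. 112 (x) x 60 (y) x 54 mm, parallel long sides. Origin: centre of its foot's underside; z up through the lid. The foot (104 x 52, 5 mm high) drops 4 mm into the raised rim (inside 108 x 56) on the next lid or the bed, so a stacked box stands 50 mm above the one below, either way round; top of the column.
- carrier: Fixed low steel tray 224 mm long (its x) by 104 mm wide (its y) with an edge 16 mm high and a loop handle (40 mm high, reaching 13 mm out) at either end. Origin: on the worktop under its middle. Towards its -x end it has the black bed, towards its +x end the black ring.
- bed (a point): Centre of the black oblong bed on the carrier (112 x 60 mm, its long side along the carrier's x), on the surface 16 mm above the worktop where the red box's foot shall rest; a rim 4 mm high (inside 108 x 56 mm) runs round it. 42 mm from the carrier's origin towards -x. Its axes are the carrier's.
- ring_floor (a point): Centre of the floor inside the carrier's black jar ring, 8 mm above the worktop, 66 mm from the carrier's origin towards +x. The ring is a tube 28 mm high, 50 mm inside and 57 mm outside diameter, open at the top.
- jar_orange: The seasoning jar wanted: round spice jar with orange-brown contents, white blank label and black cap, 44 mm diameter, 99 mm high (cap from 79 mm up), 0.13 kg. Origin: centre of its underside; z up. It starts upright in the row of three at the right of the carrier (not the like jar far back).
- jar_green: Spice jar of the same shape with olive-green contents; leave it standing where it is.
- jar_mustard: Spice jar of the same shape with mustard-yellow contents; leave it standing where it is.
- ramekin_1: White ramekin, 69 mm across, 34 mm high, in front of the potato cutter; leave it where it is. Origin: centre of its underside.
- garlic: Garlic bulb, 50 mm, in front of the potato cutter; leave it where it is. Origin: its underside.
- chip_cutter: Fixed lever potato cutter, a tall obstacle between rack and carrier: 350 mm (x) by 170 mm (y) by 362 mm high. Origin: on the worktop under its middle.

How it is judged (in metres and radians):
On the way, in this order (a step that is already met when the one before it is completed fails the run):
1. the red-lidded box sits square and fully down in the rim of the carrier's bed (z of box_red in the frame of bed between -0.0025 and 0.0025 m and horizontal distance between box_red and bed below 0.004 m and angle between the x axis of box_red and the x axis of bed, either way round below 0.07 rad and angle between box_red's own z axis and vertical below 0.05 rad), for 0.2 s.
2. the yellow-lidded box sits square and fully down in the rim of the red one's lid (z of box_yellow in the frame of box_red between 0.0475 and 0.0525 m and horizontal distance between box_yellow and box_red below 0.004 m and angle between the x axis of box_yellow and the x axis of box_red, either way round below 0.07 rad and angle between box_yellow's own z axis and vertical below 0.05 rad), for 0.2 s.
3. the green-lidded box sits square and fully down in the rim of the yellow one's lid (z of box_green in the frame of box_yellow between 0.0475 and 0.0525 m and horizontal distance between box_green and box_yellow below 0.004 m and angle between the x axis of box_green and the x axis of box_yellow, either way round below 0.07 rad and angle between box_green's own z axis and vertical below 0.05 rad), for 0.2 s.
At the end, for the whole second after the job is handed in: Red box on the bed, yellow on red, green on yellow, each foot down in the rim below (height within 2.5 mm), centred within 4 mm, square within 0.07 rad, upright within 0.05 rad; orange-brown jar upright (0.08 rad) in the ring, within 5 mm of its centre, on its floor (-2 to +4 mm); all at rest (all of step 1 and all of step 2 and all of step 3 and z of jar_orange in the frame of ring_floor between -0.002 and 0.004 m and horizontal distance between jar_orange and ring_floor below 0.005 m and angle between jar_orange's own z axis and vertical below 0.08 rad and linear speed of each of box_red, box_yellow, box_green, jar_orange below 0.02 m/s); the robot touches nothing.
It fails at once if a portion box is tipped more than 57 degrees (angle between any of box_red, box_yellow, box_green's own z axis and vertical above 1 rad).
It fails at once if a box is dropped: let go over the column more than 12 mm above its seat ((horizontal distance between box_red and bed below 0.03 m and z of box_red in the frame of bed above 0.012 m and contact force between box_red and the fingers below 0.2 N) or (horizontal distance between box_yellow and bed below 0.03 m and z of box_yellow in the frame of bed above 0.062 m and contact force between box_yellow and the fingers below 0.2 N) or (horizontal distance between box_green and bed below 0.03 m and z of box_green in the frame of bed above 0.112 m and contact force between box_green and the fingers below 0.2 N)).
It fails at once if another jar, the ramekin or the garlic is moved more than 30 mm or a jar knocked over (distance of any of jar_green, jar_mustard, ramekin_1, garlic from where it was at the start of the episode above 0.03 m or angle between any of jar_green, jar_mustard's own z axis and vertical above 0.4 rad).
It also fails if it takes over 72 s, if anything falls off the work surface, if the arm or the gripper's body presses on something with over 40 N, if the wrist force passes 120 N, or if a joint passes its speed limit or range.

### The arm

A 6-joint arm with a two-finger parallel gripper is mounted at the origin on a cart in front of the work surface, level with it; the furniture and walls round the work are solid. World frame = base frame: x ahead of the robot, y to its left, z up, the work surface at z = 0. Lengths are in mm, angles in degrees, forces in N, time in s.
With the tool pointing down it reaches from about 300 to 750 mm from the base axis. Payload 8.5 kg.
Tool frame: the origin (TCP) lies midway between the tips of the shut fingers; the grasp point (between the pads) lies 19 mm behind it; z points along the fingers, y is the line along which they close (so a half turn about z gives the same grasp; the last joint's range is limited). The gripper opens to 88 mm and grips with 3 to 60 N. Pads are 18 mm wide; open, the fingers measure 123 mm over their backs; the gripper's body (75 mm by 187 mm) begins 45 mm behind the grasp point.
Start: joints at [-88.31, 21.807, 74.336, -0, 83.858, -12.336], TCP at [133.294, -533.585, 238.748] pointing down, gripper open.
Joint ranges: [-178.18, 178.18], [-50.72, 133.34], [12.68, 142.11], [-81.47, 261.47], [9.98, 163.14], [-165.26, 165.26]. Speed limits (degrees/s): [136.94, 136.94, 180, 180, 180, 180].

### API

Orientations are given as [roll, pitch, yaw] about the fixed x, y, z axes, in that order (R = Rz(yaw) Ry(pitch) Rx(roll)).
In Python, from station import status, imaging, arm gives the robot as it stands.
- The arm moves only by the shell command python3 -m pendant 'ROWS' [FORCE]. ROWS is JSON, a list of rows, each a list of 3 entries, a list of its own where there are three numbers: the finger opening in mm, from 0 to 88.1, then the shift along the tool's x, y, z each as a share of 0.2 m, from -1 to 1, then the turn about the tool's z as a share of 90 degrees, from -1 to 1. A call has 1 to 20 rows; each row shifts and turns the commanded pose from where the row before left it, along the tool's axes as they then stand; what a row does not reach is not made up. A row lasts 1/12 s, in which the tool goes at most 41.7 mm and 7.16 degrees, less where a joint would pass 70% of its speed; a pose out of reach is approached as far as the arm can. A call with a number of a shift or a turn outside -1 to 1 is refused whole. A call with a gripper value outside its range is refused whole. The fingers move at their own pace and stop on an object; FORCE is the grip in N (left out, the last holds). Time passes only in rows, so rows that do not move let the fingers close. It gives the time, the measured TCP pose, the force, the opening and the grip force at its end, in the units of the state.
- status.read_state(): the state, without advancing time (a new reading comes with each control period).
- imaging.read_camera(name): name is "scene" or "top" or "wrist"; returns the picture (420x560x3 uint8, blue, green, red); there is no depth.
- imaging.get_calibration(name): a dict with "fx", "fy", "cx", "cy" (pixels), "R" (3x3) and "t" (3): a world point X has camera coordinates R X + t. Camera axes: x right, y down, z forward; pixel columns grow to the right and rows downward; lengths in mm; the calibration is good to about 2 mm. A picture is of the moment at which its call begins: read the wrist's pose just before it. get_calibration takes no time and is no camera call; for the wrist camera it gives the pose at the moment of the call.
- arm.hand_in(): hands the job in; it is judged then, once.
The state is a dict: "clock": time; "q": joint angles; "qd": joint speeds; "joint_efforts": joint torques, N m; "position": TCP position; "orientation": TCP orientation; "contact_force": force on the tool from outside, world axes, zero at the start; "moment": the same for the moment, N m; "opening": finger opening in mm; "grip_force": force on a finger pad.
Only numpy, scipy, OpenCV 4.12 (cv2) and the standard library are available. Lean on these libraries where they do the work, as an engineer would, in place of code of your own. Each camera call takes 0.05 s, during which the arm holds its last target. There are 200 camera calls.

## Working session

There is one attempt and no reset: what is moved stays moved. The work goes in short steps, Python scripts to look and compute and a shell command to move; the robot and the scene stay as the last step left them, time stands still between calls to the robot, and variables do not carry over. Pictures are saved under pics/ and viewed, at most 10 in all, crops included, and the job is handed in when it is done.

```bash
ls; mkdir -p pics
python3 - <<'E'
from station import status, imaging
import cv2,numpy as np
s=status.read_state(); print(s['clock'],s['position'],s['orientation'],s['opening'])
for n in("scene","top","wrist"):
    c=imaging.get_calibration(n); print(n,{k:np.round(v,3).tolist() for k,v in c.items()})
    cv2.imwrite(f"pics/{n}0.png",imaging.read_camera(n))
a=[cv2.imread(f"pics/{n}0.png") for n in("scene","top")]
E
```

```text
pics
0.0 [ 133.28066767 -533.30661131  238.13069569] [-1.79917064e+02 -1.69233314e-02  1.40245173e+01] 88.23661602945043
scene {'fx': 483.565, 'fy': 483.565, 'cx': 280.552, 'cy': 213.865, 'R': [[-0.875, -0.484, -0.006], [-0.25, 0.463, -0.851], [0.414, -0.743, -0.526]], 't': [470.807, 203.052, 1259.465]}
top {'fx': 516.577, 'fy': 516.577, 'cx': 278.155, 'cy': 206.047, 'R': [[0.023, -0.999, 0.023], [-0.987, -0.026, -0.158], [0.158, -0.019, -0.987]], 't': [-17.599, 541.701, 1375.075]}
wrist {'fx': 311.388, 'fy': 311.388, 'cx': 278.402, 'cy': 209.042, 'R': [[0.242, -0.97, 0.0], [-0.921, -0.23, 0.316], [-0.306, -0.077, -0.949]], 't': [-549.373, -43.151, 390.039]}
```

View pics/top0.png

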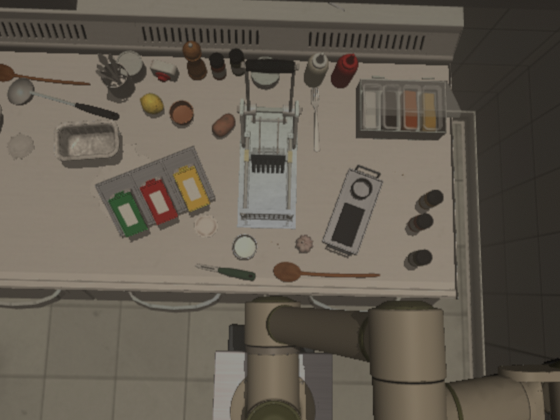

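View pics/scene0.png

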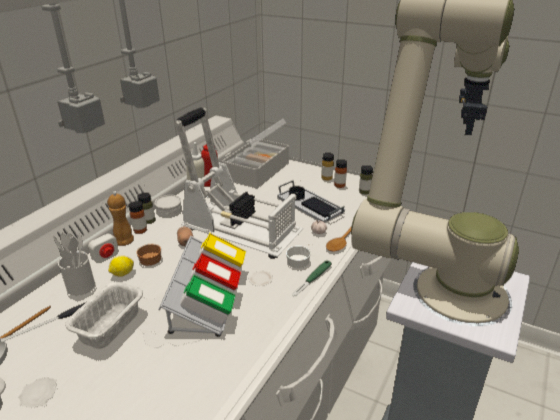

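The top view shows the rack with green (128,213), red (158,202) and yellow (192,187) lids, the cutter at (268,160), and the carrier at (352,210) with its ring at the far end. The jars are at (430,200), (420,223) and (420,258), the ramekin at (244,247) and the garlic at (304,243). The scene view shows the same layout, so I'll zoom in on the jars and carrier.

```bash
cat > h.py <<'E'
import numpy as np,cv2
from station import status,imaging
def ray(c,uv):
    R=np.array(c['R']);o=-R.T@np.array(c['t']);d=R.T@np.array([(uv[0]-c['cx'])/c['fx'],(uv[1]-c['cy'])/c['fy'],1.]);return o,d/np.linalg.norm(d)
def onz(c,uv,z):
    o,d=ray(c,uv);return o+d*(z-o[2])/d[2]
def tri(c1,p1,c2,p2):
    o,d=ray(c1,p1);q,e=ray(c2,p2);s=np.linalg.lstsq(np.c_[d,-e],q-o,rcond=None)[0]
    a,b=o+d*s[0],q+e*s[1];return (a+b)/2,np.linalg.norm(a-b)
def lid(img,col):
    h=cv2.cvtColor(img,cv2.COLOR_BGR2HSV);H,S,V=cv2.split(h)
    m={'red':((H<7)|(H>173)),'yellow':(H>18)&(H<32),'green':(H>50)&(H<85)}[col]&(S>150 if col!='green' else S>110)&(V>50)
    return m.astype(np.uint8)*255
def blobs(m,a=80):
    cs=cv2.findContours(m,cv2.RETR_EXTERNAL,cv2.CHAIN_APPROX_NONE)[0]
    return sorted([cv2.convexHull(c) for c in cs if cv2.contourArea(c)>a],key=cv2.contourArea,reverse=True)
def cen(c):
    M=cv2.moments(c);return M['m10']/M['m00'],M['m01']/M['m00']
E
python3 - <<'E'
from h import *
T=cv2.imread('pics/top0.png');S=cv2.imread('pics/scene0.png');ct=imaging.get_calibration('top');cs=imaging.get_calibration('scene')
for col in('red','yellow','green'):
    for n,I in(('top',T),('scene',S)):
        for b in blobs(lid(I,col))[:3]: print(col,n,np.round(cen(b),1),cv2.contourArea(b),[np.round(x,1).tolist() if i<2 else round(x,1) for i,x in enumerate(cv2.minAreaRect(b))])
R=cv2.cvtColor(T,cv2.COLOR_BGR2GRAY)
m=np.zeros_like(R);m[185:255,325:385]=(R[185:255,325:385]<38)*255
for b in blobs(m,30): print('dark',np.round(cen(b),1),cv2.contourArea(b),cv2.minAreaRect(b))
a=cv2.resize(S[140:230,260:400],None,fx=4,fy=4,interpolation=2)
b=cv2.resize(T[150:285,310:450],None,fx=4,fy=4,interpolation=2)
c=np.zeros((600,800,3),np.uint8);a=cv2.resize(a,(390,250));b=cv2.resize(b,(390,376))
c[:250,:390]=a;c[:376,400:790]=cv2.convertScaleAbs(b,alpha=1.6)
cv2.imwrite('pics/z0.png',c[:380])
for n,p in dict(ram=(244,247),garlic=(304,243),cutA=(238,225),cutB=(297,225),spot=(170,265),driver=(235,272)).items(): print(n,onz(ct,p,0).round(0))
E
```

```text
red top [158.1 200.8] 922.5 [[157.9, 200.4], [43.6, 22.5], 65.2]
red top [347.8  62.6] 249.0 [[347.6, 63.2], [17.0, 18.8], 63.4]
red scene [217.3 271.2] 844.5 [[217.4, 271.1], [47.4, 18.8], 25.6]
red scene [206.1 159.7] 164.5 [[206.3, 159.3], [28.6, 7.6], 80.0]
red scene [106.3 250.2] 132.5 [[106.5, 250.5], [13.0, 13.0], 90.0]
yellow top [190.7 187.7] 877.5 [[190.5, 187.2], [42.5, 21.8], 66.8]
yellow scene [223.7 249.3] 709.0 [[223.9, 249.2], [44.7, 16.5], 26.6]
yellow scene [120.5 265.6] 348.5 [[120.5, 265.5], [19.0, 23.0], 90.0]
green scene [210.  294.3] 992.5 [[210.0, 294.2], [50.5, 20.8], 25.6]
ram [431.  88.   0.]
garlic [446. -80.   0.]
cutA [492. 107.   0.]
cutB [496. -59.   0.]
spot [376. 290.   0.]
driver [361. 110.   0.]
```

View pics/z0.png

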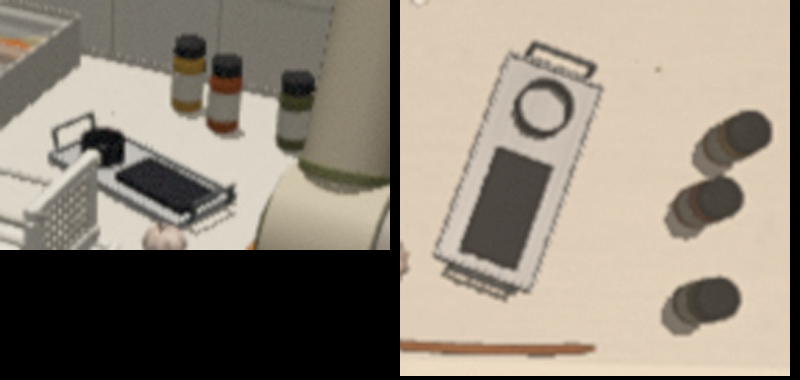

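The orange-brown jar is the middle of the row, at scene (341,173) and top (421,223). The bed is the near black oblong at top (349,224) and the ring is at (361,188).

```bash
cat > m.py <<'E'
from h import *
T=cv2.imread('pics/top0.png');S=cv2.imread('pics/scene0.png');ct=imaging.get_calibration('top');cs=imaging.get_calibration('scene')
h=cv2.cvtColor(T,cv2.COLOR_BGR2HSV)
sl={}
for col in('red','yellow','green'):
    m=lid(T,col)
    if col=='green': m=((h[...,0]>45)&(h[...,0]<90)&(h[...,1]>100)).astype(np.uint8)*255; m[:,170:]=0
    bt=blobs(m)[0];bs=blobs(lid(S,col))[0];P,e=tri(ct,cen(bt),cs,cen(bs));print(col,cen(bt),P.round(1),round(e,1))
    bx=cv2.boxPoints(cv2.minAreaRect(bt)); W=np.array([onz(ct,p,P[2])for p in bx]); sl[col]=P
    e=W-np.roll(W,1,0);L=np.linalg.norm(e,axis=1);i=L.argmax();print('  yaw(proj)',np.degrees(np.arctan2(e[i][1],e[i][0])),L.round(1))
d=sl['green']-sl['yellow'];print('rack y axis yaw',np.degrees(np.arctan2(d[1],d[0])),np.linalg.norm(d))
g=cv2.cvtColor(T,cv2.COLOR_BGR2GRAY)
m=np.zeros_like(g);sub=g[200:250,328:375];m[200:250,328:375]=(sub<np.percentile(sub,5)+25)*255
m[:,:]=cv2.morphologyEx(m,cv2.MORPH_OPEN,np.ones((4,4)))
b=blobs(m,200)[0];r=cv2.minAreaRect(b);print('bed px',r)
W=np.array([onz(ct,p,20)for p in cv2.boxPoints(r)]);e=W-np.roll(W,1,0);L=np.linalg.norm(e,axis=1);i=L.argmax()
print('bed',onz(ct,r[0],19).round(1),'yaw',np.degrees(np.arctan2(e[i][1],e[i][0]))%180,L.round(1))
print('ring top',onz(ct,(361.2,188.2),36).round(1))
for p in((434,197.3),(425.5,221),(425.5,257)): print('cap',onz(ct,p,99).round(1))
E
python3 m.py
```

```text
red (158.1318879855465, 200.75627822944895) [542.  316.1  83.4] 1.6
  yaw(proj) -152.7404854864842 [118.3  59.2 118.8  58.6]
yellow (190.72668566001897, 187.65792972459636) [580.1 231.8  83.6] 2.5
  yaw(proj) -154.77690394917914 [116.1  58.1 116.5  57.4]
green (127.65889665889665, 213.64024864024861) [506.1 394.7  83.1] 3.3
  yaw(proj) -152.57746518670737 [115.2  56.3 115.6  55.7]
rack y axis yaw 114.4394544823245 178.88603761150884
bed px ((348.55474853515625, 225.4744415283203), (21.358938217163086, 39.81306076049805), 19.98310661315918)
bed [ 496.3 -202.    19. ] yaw 160.50685773730663 [ 58.8 112.5  59.6 112.3]
ring top [ 599.6 -234.5   36. ]
cap [ 567.6 -417.4   99. ]
cap [ 503.4 -393.2   99. ]
cap [ 408.5 -391.1   99. ]
```

```bash
cat >> h.py <<'E'
def go(X,yaw=None):
    "shares needed (in the tool frame after turning) to reach X, yaw"
    s=status.read_state();p=np.array(s['position']);y0=s['orientation'][2]
    y=y0 if yaw is None else yaw;t=(y0-y+90)%180-90
    from scipy.spatial.transform import Rotation as Ro
    R=Ro.from_euler('xyz',[180,0,y0-t],degrees=True).as_matrix()
    d=R.T@(np.array(X)-p)
    print('t',round(s['clock'],2),'at',p.round(1),np.round(s['orientation'],2),'need shares',(d/200).round(4),'mm',d.round(1),'turn',round(t/90,4),'rows>=',max(np.linalg.norm(d)/41,abs(t)/7.1).round(1))
def snap(name):
    c=imaging.get_calibration('wrist');I=imaging.read_camera('wrist');cv2.imwrite(f'pics/{name}.png',I);return I,c
E
python3 -m pendant '[[88,[0,0,0],0.063],[88,[0,0,0],0.063],[88,[0,0,0],0.063],[88,[0,0,0],0.063],[88,[0,0,0],0.063],[88,[0,0,0],0.063],[88,[0.15,-0.129,0.019],0],[88,[0.15,-0.129,0.019],0],[88,[0.15,-0.129,0.019],0],[88,[0.15,-0.129,0.019],0],[88,[0.15,-0.129,0.019],0],[88,[0.15,-0.129,0.019],0],[88,[0.15,-0.129,0.019],0],[88,[0.15,-0.129,0.019],0],[88,[0.15,-0.129,0.019],0],[88,[0.15,-0.129,0.019],0],[88,[0,0,0],0],[88,[0,0,0],0]]' 20
python3 - <<'E'
from h import *
go([503.4,-393.2,200],-20); snap('w1')
E
```

```text
clock: 1.65
position: [504.7, -392.4, 199.7]
orientation: [-180.0, 0.1, -19.8]
contact_force: [0.2, 0.8, -0.4]
opening: 88.0
grip_force: 0.0
t 1.65 at [ 504.7 -392.4  199.7] [-1.7996e+02  8.0000e-02 -1.9820e+01] need shares [-0.0049  0.0058 -0.0014] mm [-1.   1.2 -0.3] turn 0.0021 rows>= 0.0
```

View pics/w1.png

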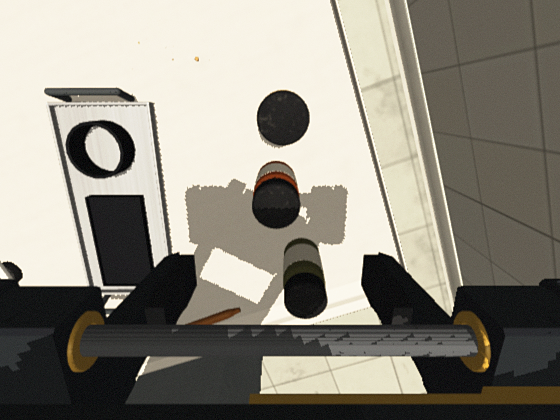

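The wrist view shows the orange-brown jar's cap at (276,203), with mustard at (283,118) and green at (305,295). The ring is at (100,149) and the bed at (118,240).

```bash
cat > w.py <<'E'
from h import *
I=cv2.imread('pics/w1.png');c=imaging.get_calibration('wrist')
g=cv2.cvtColor(I,cv2.COLOR_BGR2GRAY)
m=((g<75)*255).astype(np.uint8)
def sub(x0,y0,x1,y1):
    k=np.zeros_like(m);k[y0:y1,x0:x1]=m[y0:y1,x0:x1];return cv2.morphologyEx(k,cv2.MORPH_OPEN,np.ones((3,3)))
b=blobs(sub(250,80,315,150))[0];print('mustard cap',cv2.minEnclosingCircle(b),onz(c,cen(b),99).round(1))
b=blobs(sub(245,180,305,235))[0];(u,v),r=cv2.minEnclosingCircle(b);print('orange',cen(b),(u,v),r,onz(c,(u,v),99).round(1))
b=blobs(sub(60,112,140,185))[0];r=cv2.fitEllipse(b);print('ring',r,onz(c,r[0],36).round(1))
b=blobs(sub(80,190,160,288))[0];r=cv2.minAreaRect(b);W=np.array([onz(c,p,20)for p in cv2.boxPoints(r)]);print('bed',r,W.mean(0).round(1))
e=W-np.roll(W,1,0);print(np.linalg.norm(e,axis=1).round(1),np.degrees(np.arctan2(e[:,1],e[:,0])).round(1))
E
python3 w.py
```

```text
mustard cap ((282.7587890625, 117.61808776855469), 27.23401641845703) [ 571.1 -421.1   99. ]
orange (275.57485080988914, 202.72190963341856) (276.0, 200.73403930664062) 27.457345962524414 [ 510.8 -393.8   99. ]
ring ((99.81381225585938, 148.32452392578125), (57.58832550048828, 69.5561294555664), 101.30824279785156) [ 602.7 -242.4   36. ]
bed ((123.94166564941406, 241.22280883789062), (104.03529357910156, 58.81599044799805), 78.11134338378906) [ 498.9 -204.1   20. ]
[128.9  65.8 125.8  74. ] [-19.6 -98.1 163.9  83.3]
```

Run:
```python
from h import *
from scipy.optimize import least_squares
I=cv2.imread('pics/w1.png');c=imaging.get_calibration('wrist');g=cv2.cvtColor(I,cv2.COLOR_BGR2GRAY)
for n,(u,v) in dict(must=(283,118),orange=(276,204)).items():
    pts=[]
    for a in np.radians(np.arange(-20,201,10)): # lower half rays
        r=np.arange(15,40,.25);x=u+r*np.cos(a);y=v+r*np.sin(a)
        p=cv2.remap(g,x.astype('f4')[None],y.astype('f4')[None],1)[0].astype(float);p=np.convolve(p,np.ones(8)/8,'same')
        k=np.argmax(np.diff(p[6:-6]))+6;pts.append((x[k],y[k]))
    W=np.array([onz(c,p,99)[:2]for p in pts])
    f=least_squares(lambda q:np.hypot(*(W-q[:2]).T)-22,W.mean(0),loss='soft_l1')
    print(n,f.x.round(1),np.abs(f.fun).mean().round(2))
```

```text
must [ 572.9 -421.7] 0.95
orange [ 508.6 -393.1] 1.29
```

```bash
python3 -m pendant '[[88,[0.012,0,0.15],0],[88,[0,0,0.19],0],[88,[0,0,0.19],0],[88,[0,0,0.17],0],[88,[0,0,0.075],0],[88,[0,0,0],0],[35,[0,0,0],0],[35,[0,0,0],0],[35,[0,0,0],0],[35,[0,0,0],0],[35,[0,0,0],0],[35,[0,0,0],0]]' 25
python3 -m pendant '[[35,[0,0,-0.1],0],[35,[0,0,-0.15],0],[35,[0,0,-0.15],0],[35,[0,0,-0.1],0],[35,[0,0,0],0]]'
python3 - <<'E'
from h import *
go([601,-238,145],-19.5)
E
```

```text
clock: 2.7
position: [505.8, -394.6, 46.4]
orientation: [180.0, -0.1, -20.0]
contact_force: [-0.5, -0.2, -0.7]
opening: 50.1
grip_force: 0.1
clock: 3.12
position: [506.9, -395.7, 150.6]
orientation: [179.8, -0.4, -20.0]
contact_force: [0.4, 0.4, -0.1]
opening: 40.9
grip_force: 24.8
t 3.12 at [ 506.9 -395.7  150.6] [179.77  -0.42 -19.98] need shares [ 0.1804 -0.9002  0.0279] mm [  36.1 -180.     5.6] turn -0.0053 rows>= 4.5
```

Run:
```python
from h import *
snap('w2')
```

```text
(no output)
```

View pics/w2.png

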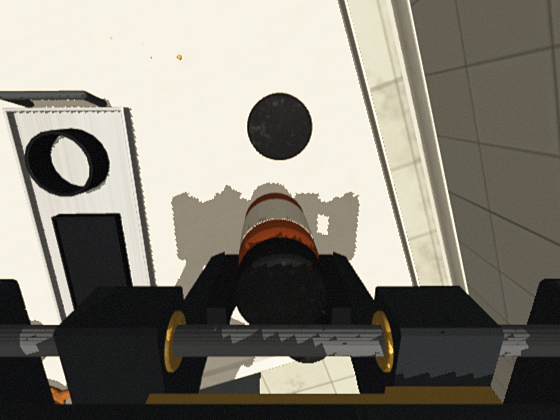

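The jar hangs upright from its cap, because the lift began before the grip was firm. I'll set it back down where it stood and grip it again lower.

```bash
python3 -m pendant '[[35,[-0.005,-0.01,0.15],0],[35,[0,0,0.15],0],[35,[0,0,0.02],0],[35,[0,0,0],0]]'
python3 -m pendant '[[35,[0,0,0.015],0],[35,[0,0,0.015],0],[35,[0,0,0],0]]'
```

```text
clock: 3.5
position: [504.4, -391.2, 78.9]
orientation: [-179.8, 0.3, -20.0]
contact_force: [0.5, -0.3, -0.6]
opening: 40.8
grip_force: 24.8
clock: 3.75
position: [505.6, -392.6, 76.3]
orientation: [180.0, -0.1, -20.0]
contact_force: [1.1, 0.6, -1.2]
opening: 40.9
grip_force: 24.8
```

Run:
```python
from h import *
I=imaging.read_camera('scene');cv2.imwrite('pics/s1.png',cv2.resize(I[110:250,270:430],(640,560),interpolation=2))
```

```text
(no output)
```

View pics/s1.png

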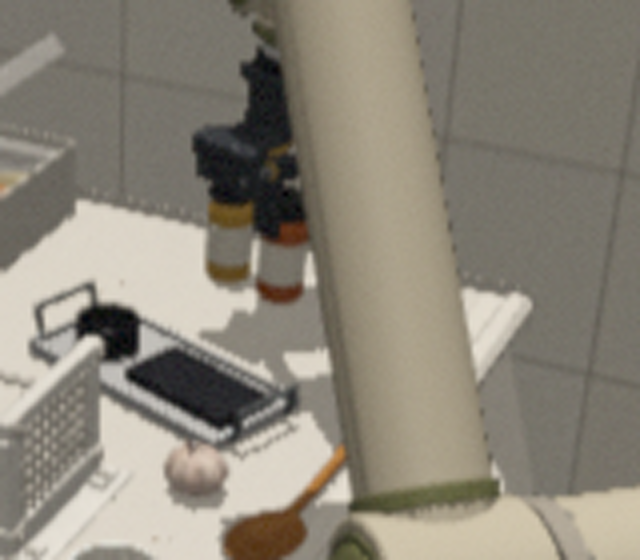

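The jar hangs upright, its base (280,297 in the crop) just about at the worktop. I'll lower it gently to contact.

```bash
python3 -m pendant '[[35,[0,0,0.015],0],[35,[0,0,0],0]]'
python3 -m pendant '[[35,[0,0,0.015],0],[35,[0,0,0],0]]'
python3 -m pendant '[[35,[0,0,0.015],0],[35,[0,0,0],0]]'
```

```text
clock: 3.97
position: [505.4, -392.3, 72.8]
orientation: [180.0, -0.0, -20.0]
contact_force: [0.2, 0.1, -0.8]
opening: 40.9
grip_force: 24.8
clock: 4.13
position: [505.3, -392.2, 69.3]
orientation: [-180.0, 0.0, -20.0]
contact_force: [-0.2, -0.3, -0.8]
opening: 41.0
grip_force: 24.8
clock: 4.3
position: [506.2, -392.5, 68.1]
orientation: [180.0, -0.1, -20.0]
contact_force: [0.4, 1.9, 8.5]
opening: 40.7
grip_force: 24.9
```

```bash
python3 -m pendant '[[80,[0,0,0],0],[80,[0,0,0],0],[80,[0,0,0],0],[80,[0.005,0,0.06],0],[80,[0,0,0.06],0],[80,[0,0,0],0],[35,[0,0,0],0],[35,[0,0,0],0],[35,[0,0,0],0],[35,[0,0,0],0],[35,[0,0,0],0],[35,[0,0,0],0],[35,[0,0,0],0],[35,[0,0,0],0],[35,[0,0,0],0]]' 25
```

```text
clock: 5.55
position: [506.4, -392.7, 43.0]
orientation: [180.0, -0.0, -20.0]
contact_force: [0.8, 0.2, 1.6]
opening: 42.1
grip_force: 24.4
```

```bash
python3 -m pendant '[[35,[0,0,-0.1],0],[35,[0,0,-0.15],0],[35,[0,0,-0.15],0],[35,[-0.04,-0.16,0],0],[35,[-0.04,-0.16,0],0],[35,[-0.035,-0.17,0],0],[35,[0,0,0],0],[35,[0,0,0],0],[35,[0,0,0],0]]'
python3 - <<'E'
from h import *
go([601,-238,100],-19.5);snap('w3')
E
```

```text
clock: 6.3
position: [518.3, -293.2, 122.8]
orientation: [180.0, -0.0, -20.0]
contact_force: [-0.6, 0.4, 0.1]
opening: 42.1
grip_force: 24.4
t 6.3 at [ 518.3 -293.2  122.8] [ 1.7998e+02 -1.0000e-02 -1.9980e+01] need shares [ 0.2975 -0.3982  0.1138] mm [ 59.5 -79.6  22.8] turn -0.0054 rows>= 2.5
```

View pics/w3.png

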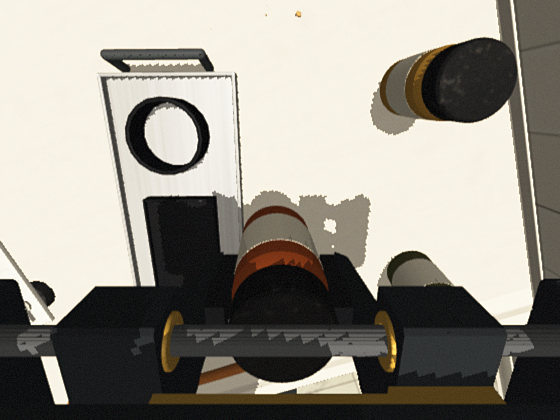

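The ring is at (167,135). The held jar's bottom edge arcs at (277,206) and the bed's far edge is at v≈197.

Run:
```python
from h import *
from scipy.optimize import least_squares
I=cv2.imread('pics/w3.png');c=imaging.get_calibration('wrist');g=cv2.cvtColor(I,cv2.COLOR_BGR2GRAY)
tcp=np.array([518.3,-293.2]);a=np.radians(-20);X=np.array([np.cos(a),np.sin(a)]);Y=np.array([np.sin(a),-np.cos(a)])
o=ray(c,(0,0))[0];print('cam',o.round(1))
m=np.zeros_like(g);m[85:185,112:222]=(g[85:185,112:222]<80)*255
b=max(blobs(cv2.morphologyEx(m,cv2.MORPH_OPEN,np.ones((4,4)))),key=cv2.contourArea)[:,0]
W=np.array([onz(c,p,36)[:2]for p in b]);q=W.mean(0)
for _ in range(5):
    away=(q-o[:2])/np.linalg.norm(q-o[:2]);s=((W-q)@away)>2
    f=least_squares(lambda z:np.hypot(*(W[s]-z).T)-28.5,q,loss='soft_l1');q=f.x
print('ring',q.round(1),np.abs(f.fun).mean().round(2),'tool',((q-tcp)@X).round(1),((q-tcp)@Y).round(1))
# inner hole near edge? floor check
m=np.zeros_like(g);m[95:175,130:205]=(g[95:175,130:205]>120)*255
b=blobs(m)[0];print('hole hull box',cv2.boundingRect(b))
# jar bottom: red arc columns
h=cv2.cvtColor(I,cv2.COLOR_BGR2HSV)
mm=((h[...,0]<12)&(h[...,1]>140)&(h[...,2]>60)).astype(np.uint8)*255
k=np.zeros_like(mm);k[195:232,240:312]=mm[195:232,240:312];b=blobs(k,20)[0][:,0];print(b.min(0),b.max(0))
P=[]
for u in range(252,302,4):
    v=np.argmax(k[:,u]>0)
    if v: w=onz(c,(u,v),79.8)[:2]-tcp;P.append((w@X,w@Y))
P=np.array(P);f=least_squares(lambda z:np.hypot(*(P-z).T)-21.5,[0,0],loss='soft_l1');print('jar in tool',f.x.round(1),np.abs(f.fun).mean().round(2))
```

```text
cam [ 595.1 -321.2  268.2]
ring [ 602.3 -236.8] 0.22 tool 59.6 -81.7
hole hull box (144, 102, 54, 63)
[243 206] [302 231]
jar in tool [-0.3 -1.8] 0.15
```

```bash
python3 -m pendant '[[35,[0.1,-0.134,0],0],[35,[0.1,-0.134,0],0],[35,[0.099,-0.134,0],0],[35,[0,0,0.1],0],[35,[0,0,0.09],0],[35,[0,0,0],0],[35,[0,0,0],0],[35,[0,0,0.04],0],[35,[0,0,0.04],0],[35,[0,0,0],0]]'
python3 - <<'E'
from h import *
go([602.3,-236.8,51],-20)
I=imaging.read_camera('top');cv2.imwrite('pics/t2.png',I)
E
```

```text
clock: 7.18
position: [601.3, -237.8, 67.6]
orientation: [-180.0, 0.1, -20.0]
contact_force: [-0.8, -0.2, -1.3]
opening: 42.3
grip_force: 24.4
t 7.18 at [ 601.3 -237.8   67.6] [-1.7998e+02  9.0000e-02 -2.0040e+01] need shares [ 0.003  -0.0064  0.083 ] mm [ 0.6 -1.3 16.6] turn -0.0004 rows>= 0.4
```

```bash
python3 -m pendant '[[35,[0,0,0.035],0],[35,[0,0,0.03],0],[35,[0,0,0],0]]'
python3 -m pendant '[[35,[0,0,0.012],0],[35,[0,0,0.008],0],[35,[0,0,0],0]]'
```

```text
clock: 7.48
position: [601.4, -237.3, 54.4]
orientation: [-180.0, 0.1, -20.0]
contact_force: [-1.0, 0.3, -1.4]
opening: 42.4
grip_force: 24.4
clock: 7.73
position: [601.9, -237.5, 51.5]
orientation: [-180.0, 0.0, -20.0]
contact_force: [-0.5, 0.1, -1.5]
opening: 41.9
grip_force: 24.4
```

```bash
python3 -m pendant '[[35,[0,0,0.006],0],[35,[0,0,0],0]]'
python3 -m pendant '[[35,[0,0,0.006],0],[35,[0,0,0],0]]'
```

```text
clock: 7.9
position: [602.2, -237.6, 51.0]
orientation: [180.0, -0.0, -20.0]
contact_force: [-0.4, 0.1, 0.8]
opening: 42.3
grip_force: 24.4
clock: 8.07
position: [602.5, -237.6, 50.8]
orientation: [180.0, -0.1, -20.0]
contact_force: [-1.4, 2.5, 9.2]
opening: 42.0
grip_force: 24.5
```

```bash
python3 -m pendant '[[80,[0,0,0],0],[80,[0,0,0],0],[80,[0,0,0],0],[80,[0,0,-0.1],0],[80,[0,0,-0.2],0],[80,[0,0,-0.2],0],[80,[-0.17,0,-0.1],0],[80,[-0.17,0,-0.1],0],[80,[-0.17,0,-0.05],0],[80,[-0.17,0.01,0],0],[80,[-0.17,0.01,0],0],[80,[0,0,0],0],[80,[0,0,0],0]]'
cat > bed.py <<'E'
from h import *
import sys
s=status.read_state();I,c=snap(sys.argv[1]);g=cv2.cvtColor(I,cv2.COLOR_BGR2GRAY)
print(s['position'].round(1) if hasattr(s['position'],'round') else s['position'],s['orientation'])
m=(g<80).astype(np.uint8)*255;m[300:]=0
m=cv2.morphologyEx(m,cv2.MORPH_OPEN,np.ones((7,7)))
for b in blobs(m,1500):
    r=cv2.minAreaRect(b);W=np.array([onz(c,p,20)for p in cv2.boxPoints(r)]);e=W-np.roll(W,1,0);L=np.linalg.norm(e,axis=1)
    print('blob',np.round(r[0],1),W.mean(0).round(1),L.round(1),np.degrees(np.arctan2(e[:,1],e[:,0])).round(1))
E
python3 bed.py w4
```

```text
clock: 9.15
position: [440.0, -183.0, 199.8]
orientation: [180.0, -0.0, -20.0]
contact_force: [0.4, -0.2, 1.2]
opening: 79.9
grip_force: 0.0
[ 440.  -183.   199.8] [ 1.79991388e+02 -3.55325018e-02 -2.00347797e+01]
blob [270.5 121.5] [ 502.5 -197.4   20. ] [110.1  58.2 110.1  65. ] [ -22.3 -110.   161.3   69.9]
blob [513.4 155.4] [ 385.7 -424.5   20. ] [90.2 52.4 85.5 54.2] [  60.2  -18.8 -119.3  165.9]
blob [175.5 277. ] [376.8 -30.   20. ] [59.9 82.1 59.5 86.4] [ -28.  -110.1  156.    69.9]
blob [385.5 277. ] [ 291.  -264.2   20. ] [59.6 73.  60.  76.8] [ -15.7 -110.1  167.9   69.9]
blob [500.5 288.5] [ 228.6 -390.7   20. ] [ 29.5 139.4  30.3 142.8] [ -10.7 -110.1  175.8   69.9]
blob [ 57. 289.] [411.5 110.7  20. ] [ 28.7 135.3  28.1 138.5] [ -35.8 -110.1  150.5   69.9]
```

View pics/w4.png

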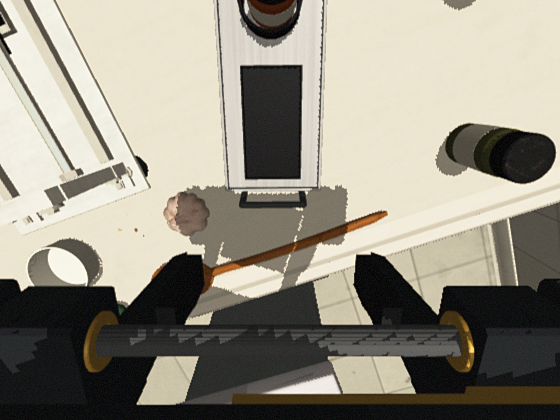

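Bed at (271,122), jar in the ring at the top, garlic (187,214), ramekin (66,262). I'll fit the bed contour on its plane.

```bash
cat > bed2.py <<'E'
from h import *
I=cv2.imread('pics/w4.png');c=imaging.get_calibration('wrist');g=cv2.cvtColor(I,cv2.COLOR_BGR2GRAY)
m=np.zeros_like(g);m[45:190,225:320]=(g[45:190,225:320]<90)*255
m=cv2.morphologyEx(m,cv2.MORPH_OPEN,np.ones((7,7)))
b=max(blobs(m),key=cv2.contourArea)[:,0];print(cv2.boundingRect(b))
W=np.array([onz(c,p,20)[:2]for p in b]).astype('f4');r=cv2.minAreaRect(W);print(r)
x=W;print('ring->bed from (602.3,-236.8):',np.degrees(np.arctan2(-236.8-r[0][1],602.3-r[0][0])),np.hypot(-236.8-r[0][1],602.3-r[0][0]))
E
python3 bed2.py
```

```text
(240, 65, 62, 114)
((503.2046203613281, -198.88504028320312), (59.01255416870117, 110.17533874511719), 70.4757080078125)
ring->bed from (602.3,-236.8): -20.93738905454078 106.10107650753986
```

```bash
python3 -m pendant '[[80,[-0.2,0,0],0],[80,[-0.2,0,0],0],[80,[-0.0575,-0.171,0],0],[80,[-0.0575,-0.171,0],0],[80,[-0.0575,-0.171,0],0],[80,[-0.0575,-0.171,0],0],[80,[-0.0575,-0.171,0],0],[80,[-0.0575,-0.171,0],0],[80,[0,0,0],-0.0705],[80,[0,0,0],-0.0705],[80,[0,0,0],-0.0705],[80,[0,0,0],-0.0705],[80,[0,0,0],-0.0705],[80,[0,0,0],-0.0705],[80,[0,0,0],-0.0705]]'
python3 -m pendant '[[80,[0,-0.2,-0.05],0],[80,[0,-0.2,-0.05],0],[80,[0,-0.2,0],0],[80,[0,-0.2,0],0],[80,[0.177,0,0],0],[80,[0.177,0,0],0],[80,[0.177,0,0],0],[80,[0.177,0,0],0],[80,[0.177,0,0],0],[80,[0.177,0,0],0],[80,[0,0,0],0],[80,[0,0,0],0]]'
cat > rk.py <<'E'
from h import *
import sys
s=status.read_state();I,c=snap(sys.argv[1]);print(np.round(s['position'],1),np.round(s['orientation'],2))
a=np.radians(s['orientation'][2]);X=np.array([np.cos(a),np.sin(a)]);Y=np.array([np.sin(a),-np.cos(a)])
for col in ('red','yellow','green'):
    m=lid(I,col);m[290:]=0
    for b in blobs(m,800)[:1]:
        print(col,np.round(cv2.minAreaRect(b)[0],1),cv2.boundingRect(b))
        q=cv2.approxPolyDP(b,0.04*cv2.arcLength(b,True),True)[:,0]
        for p in q: print('   ',p,end='')
        print(); p=onz(c,cv2.minAreaRect(b)[0],86);d=p[:2]-s['position'][:2];print('   on z86',p.round(1),'tool',(d@X).round(1),(d@Y).round(1))
E
python3 rk.py w5
```

```text
clock: 10.45
position: [372.5, 60.6, 199.4]
orientation: [180.0, -0.0, 24.8]
contact_force: [-0.0, -0.5, 0.5]
opening: 79.8
grip_force: 0.0
clock: 11.45
position: [499.9, 294.9, 217.8]
orientation: [-180.0, 0.1, 24.4]
contact_force: [-1.2, 0.1, 0.4]
opening: 80.0
grip_force: 0.0
[499.9 294.9 217.8] [-1.7999e+02  7.0000e-02  2.4440e+01]
red [275.5 134.5] (236, 72, 80, 126)
    [291  72]    [315  91]    [305 197]    [247 197]    [236  91]
   on z86 [551.4 321.4  86. ] tool 57.8 -2.8
yellow [380.4 138. ] (338, 73, 104, 126)
    [439  92]    [398 197]    [340 198]    [359  87]    [409  73]
   on z86 [586.5 236.8  86. ] tool 54.9 88.7
green [178.  136.9] (119, 72, 101, 126)
    [124  87]    [150  72]    [200  87]    [218 197]    [160 196]
   on z86 [514.4 397.9  86. ] tool 55.8 -87.8
```

View pics/w5.png

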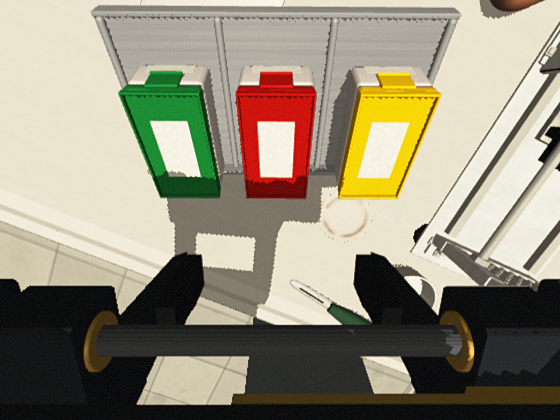

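The wrist view shows the three lids and their corners clearly: green at (178,140), red at (277,143) and yellow at (381,140). The top edges are at v≈90 and the bottom edges at v≈197. I'll get their poses with PnP.

Run:
```python
from h import *
c=imaging.get_calibration('wrist');K=np.array([[c['fx'],0,c['cx']],[0,c['fy'],c['cy']],[0,0,1.]])
R0=np.array(c['R']);t0=np.array(c['t']);tcp=np.array([499.9,294.9])
a=np.radians(24.44);X=np.array([np.cos(a),np.sin(a)]);Y=np.array([np.sin(a),-np.cos(a)])
I=cv2.imread('pics/w5.png')
for col in('red','yellow','green'):
    m=lid(I,col);m[290:]=0;m=cv2.morphologyEx(cv2.morphologyEx(m,cv2.MORPH_CLOSE,np.ones((5,5))),cv2.MORPH_OPEN,np.ones((25,45)) if 0 else np.ones((5,5)))
    b=blobs(m,800)[0];k=np.zeros_like(m);cv2.fillPoly(k,[b],255);k[:89]=0;b=blobs(k,800)[0]
    q=cv2.approxPolyDP(b,0.03*cv2.arcLength(b,True),True)[:,0].astype(float)
    # order: uphill-left, uphill-right, down-right, down-left
    q=q[np.argsort(q[:,1])];
    if len(q)!=4: print(col,q.tolist());continue
    u=q[:2][np.argsort(q[:2,0])];d=q[2:][np.argsort(-q[2:,0])];p=np.vstack([u,d])
    # tool y = image right ; box x uphill=+tool x ; box y=-tool y
    o=np.array([[56,30,0],[56,-30,0],[-56,-30,0],[-56,30,0]],float)
    n,rv,tv,er=cv2.solvePnPGeneric(o,p,K,None,flags=cv2.SOLVEPNP_IPPE)
    for r,t,e in zip(rv,tv,er):
        R=R0.T@cv2.Rodrigues(r)[0];P=R0.T@(t[:,0]-t0);C=P-54*R[:,2];d=P[:2]-tcp;M=(P-27*R[:,2]);dm=M[:2]-tcp
        print(col,p.astype(int).tolist(),'err',e.round(2),'lid',P.round(1),'tool',(d@X).round(1),(d@Y).round(1),'tilt',np.degrees(np.arccos(R[2,2])).round(1),'yaw',np.degrees(np.arctan2(R[1,0],R[0,0])).round(1),'mid',M.round(1),'tool',(dm@X).round(1),(dm@Y).round(1))
```

```text
red [[236, 90], [314, 89], [305, 197], [247, 197]] err [0.27] lid [536.8 314.9  81.2] tool 41.9 -2.9 tilt 25.6 yaw 24.6 mid [547.4 319.9  56.9] tool 53.6 -3.1
red [[236, 90], [314, 89], [305, 197], [247, 197]] err [5.61] lid [547.1 319.6  89.5] tool 53.2 -2.9 tilt 41.6 yaw 25.3 mid [530.7 312.3  69.3] tool 35.3 -3.1
yellow [[358, 89], [437, 90], [398, 197], [340, 198]] err [0.52] lid [575.9 228.7  83. ] tool 41.8 91.7 tilt 25.7 yaw 24.8 mid [586.5 233.5  58.6] tool 53.5 91.7
yellow [[358, 89], [437, 90], [398, 197], [340, 198]] err [5.44] lid [584.1 235.5  90.3] tool 52.1 88.9 tilt 54.1 yaw 1.3 mid [573.7 216.3  74.5] tool 34.7 102.1
green [[120, 91], [201, 89], [218, 197], [160, 196]] err [0.8] lid [500.8 394.9  84.8] tool 42.2 -90.6 tilt 27.6 yaw 23.7 mid [512.  400.4  60.9] tool 54.7 -91.1
green [[120, 91], [201, 89], [218, 197], [160, 196]] err [6.02] lid [512.  396.6  93.8] tool 53.1 -87.6 tilt 54.6 yaw 48.6 mid [490.3 400.3  78.1] tool 34.9 -99.9
```

```bash
python3 -m pendant '[[76,[0.14,-0.01,0],0],[76,[0.14,0,0.1],0],[76,[0,0,0.2],0],[76,[0,0,0.2],0],[76,[0,0,0.15],0],[76,[0,0,0.08],0],[76,[0,0,0.04],0],[76,[0,0,0],0],[76,[0,0,0],0]]' 30
python3 -m pendant '[[50,[0,0,0.02],0],[50,[0,0,0],0],[50,[0,0,0],0],[50,[0,0,0],0],[50,[0,0,0],0],[50,[0,0,0],0]]' 30
```

```text
clock: 12.25
position: [548.6, 319.2, 66.6]
orientation: [180.0, -0.1, 24.4]
contact_force: [-0.3, -0.6, 0.4]
opening: 76.0
grip_force: 0.0
clock: 12.75
position: [548.5, 319.2, 62.2]
orientation: [180.0, -0.1, 24.4]
contact_force: [-2.3, -0.7, 5.3]
opening: 59.6
grip_force: 30.0
```

```bash
python3 -m pendant '[[50,[0,0,-0.05],0],[50,[0,0,-0.1],0],[50,[0,0,-0.15],0],[50,[0,0,-0.15],0],[50,[-0.19,0,0],0],[50,[-0.19,0,0],0],[50,[-0.19,0,0],0],[50,[0,0,0],0],[50,[0,0,0],0]]' 20
cat > held.py <<'E'
from h import *
import sys
col=sys.argv[1];name=sys.argv[2];c=imaging.get_calibration('scene');I=imaging.read_camera('scene');cv2.imwrite(f'pics/{name}.png',I);s=status.read_state()
for b in blobs(lid(I,col),150)[:2]:
    q=cv2.approxPolyDP(b,0.03*cv2.arcLength(b,True),True)[:,0];print(cen(b),cv2.contourArea(b),q.tolist())
print(np.round(s['position'],1),s['contact_force'])
E
python3 held.py red s2
```

```text
clock: 13.5
position: [443.2, 271.5, 151.9]
orientation: [-180.0, 0.0, 24.4]
contact_force: [1.4, 0.3, -2.6]
opening: 59.8
grip_force: 20.0
(274.3531870428422, 250.30668756530824) 319.0 [[271, 239], [284, 246], [283, 258], [280, 261], [262, 253]]
[445.  272.  152.2] [-0.17920095 -0.05592541 -1.27160763]
```

```bash
python3 -m pendant '[[50,[0,0,0.19],0],[50,[0,0,0.19],0],[50,[0,0,0.1],0],[50,[0,0,0.02],0],[50,[0,0,0],0]]' 15
python3 -m pendant '[[50,[0,0,0.025],0],[50,[0,0,0.025],0],[50,[0,0,0],0]]'
python3 -m pendant '[[50,[0,0,0.025],0],[50,[0,0,0.025],0],[50,[0,0,0],0]]'
```

```text
clock: 13.97
position: [445.5, 272.2, 50.6]
orientation: [-180.0, 0.1, 24.4]
contact_force: [-0.1, 0.0, -2.0]
opening: 59.9
grip_force: 15.0
clock: 14.22
position: [446.6, 272.7, 42.7]
orientation: [180.0, -0.3, 24.4]
contact_force: [2.8, 1.8, 3.0]
opening: 59.8
grip_force: 15.0
clock: 14.47
position: [449.5, 273.7, 34.3]
orientation: [180.0, -0.8, 24.4]
contact_force: [7.7, 2.9, 7.3]
opening: 59.7
grip_force: 15.0
```

```bash
python3 -m pendant '[[50,[0.04,0,0.015],0],[50,[0.03,0,0.02],0],[50,[0.02,0,0.015],0],[50,[0,0,0],0]]'
python3 -m pendant '[[50,[0.015,0,0.015],0],[50,[0.0,0,0.005],0],[50,[0,0,0],0]]'
```

```text
clock: 14.8
position: [461.2, 279.2, 23.1]
orientation: [180.0, -0.0, 24.4]
contact_force: [-4.9, -3.5, 13.2]
opening: 60.1
grip_force: 15.0
clock: 15.05
position: [464.0, 280.5, 19.7]
orientation: [180.0, -0.1, 24.4]
contact_force: [-6.9, -3.2, 16.5]
opening: 59.4
grip_force: 15.0
```

```bash
python3 -m pendant '[[50,[0,0,0.01],0],[80,[0,0,0],0],[80,[0,0,0],0],[80,[0,0,0],0],[80,[0,0,-0.1],0],[80,[0,0,-0.2],0],[80,[-0.1,0,-0.17],0],[80,[-0.1,0,-0.17],0],[80,[-0.05,0,-0.1],0],[80,[0,0,0],0],[80,[0,0,0],0]]'
cat > flat.py <<'E'
from h import *
import sys
# flat box at lid height z: rectangle of lid on plane
col,name,z=sys.argv[1],sys.argv[2],float(sys.argv[3])
s=status.read_state();I,c=snap(name);p0=np.array(s['position']);yaw=s['orientation'][2];a=np.radians(yaw)
X=np.array([np.cos(a),np.sin(a)]);Y=np.array([np.sin(a),-np.cos(a)])
m=lid(I,col);m[285:]=0;m=cv2.morphologyEx(m,cv2.MORPH_CLOSE,np.ones((5,5)))
k=np.zeros_like(m);cv2.drawContours(k,[blobs(m,500)[0]],-1,255,-1);m=cv2.morphologyEx(k,cv2.MORPH_OPEN,np.ones((35,45)))  # drops the clip
b=blobs(m,500)[0][:,0];print('px',cv2.boundingRect(b))
W=np.array([onz(c,p,z)[:2]for p in b]).astype('f4');r=cv2.minAreaRect(W);q=np.array(r[0]);d=q-p0[:2]
an=r[2] if r[1][0]>r[1][1] else r[2]+90
print('t',round(s['clock'],2),'tcp',p0.round(1),round(yaw,2),'box',q.round(1),'size',np.round(r[1],1),'box yaw mod180',round(an%180,2),'rel tool mm',(d@X).round(1),(d@Y).round(1))
np.save('/tmp/W.npy',W)
E
python3 flat.py red w6 54
```

```text
clock: 15.97
position: [418.4, 260.0, 164.0]
orientation: [180.0, -0.1, 24.4]
contact_force: [0.1, -0.8, -0.4]
opening: 79.7
grip_force: 0.0
px (238, 85, 82, 140)
t 15.97 tcp [418.4 260.  164. ] 24.42 box [454.9 276.8] size [113.8  64.9] box yaw mod180 24.37 rel tool mm 40.2 -0.2
```

Run:
```python
from h import *
I=cv2.imread('pics/w6.png')
m=lid(I,'red');m[285:]=0
for v in range(70,240,10):
    x=np.where(m[v]>0)[0]
    if len(x): print(v,x.min(),x.max(),x.max()-x.min(),end=' | ')
c=imaging.get_calibration('wrist');print()
for v in (95,150,215):
    x=np.where(m[v]>0)[0];a,b=onz(c,(x.min(),v),54),onz(c,(x.max(),v),54);print(v,np.linalg.norm(a-b).round(1))
```

```text
90 261 296 35 | 100 237 321 84 | 110 237 320 83 | 120 238 319 81 | 130 239 318 79 | 140 240 318 78 | 150 240 317 77 | 160 241 316 75 | 170 242 315 73 | 180 242 315 73 | 190 243 314 71 | 200 244 313 69 | 210 245 313 68 | 220 245 312 67 | 
95 63.7
150 62.4
215 58.1
```

```bash
python3 -m pendant '[[80,[0.11,0,0.05],0],[80,[0.11,0,0.15],0],[80,[0,0,0.2],0],[80,[0,0,0.2],0],[80,[0,0,0.115],0],[80,[0,0,0],0],[50,[0,0,0],0],[50,[0,0,0],0],[50,[0,0,0],0],[50,[0,0,0],0],[50,[0,0,0],0]]' 15
python3 -m pendant '[[50,[0,0,-0.1],0],[50,[0,0,-0.1],0],[50,[-0.15,0,0],0],[50,[-0.15,0,0],0],[50,[0,0,0.1],0],[50,[0,0,0.06],0],[50,[0,0,0],0]]'
python3 -m pendant '[[50,[0.01,0,0.025],0],[50,[0.01,0,0.02],0],[50,[0,0,0],0]]'
```

```text
clock: 16.93
position: [459.1, 278.4, 21.7]
orientation: [180.0, -0.2, 24.4]
contact_force: [1.0, 0.4, 3.4]
opening: 59.7
grip_force: 15.0
clock: 17.52
position: [402.5, 252.9, 27.3]
orientation: [-180.0, 0.2, 24.4]
contact_force: [-0.4, -0.2, -2.8]
opening: 59.9
grip_force: 15.0
clock: 17.77
position: [408.3, 255.4, 19.6]
orientation: [180.0, -0.1, 24.4]
contact_force: [0.5, 0.9, 0.4]
opening: 60.2
grip_force: 15.0
```

```bash
python3 -m pendant '[[50,[0.015,0,0.015],0],[50,[0.01,0,0.015],0],[50,[0,0,0],0]]'
python3 -m pendant '[[50,[0.01,0,0.015],0],[50,[0,0,0.01],0],[50,[0,0,0],0]]'
```

```text
clock: 18.02
position: [412.4, 257.2, 13.2]
orientation: [180.0, -0.0, 24.4]
contact_force: [2.4, -0.0, 1.0]
opening: 59.6
grip_force: 15.0
clock: 18.27
position: [414.4, 258.1, 8.7]
orientation: [180.0, -0.1, 24.4]
contact_force: [0.5, 0.7, 5.7]
opening: 60.0
grip_force: 15.0
```

```bash
python3 -m pendant '[[80,[0,0,0],0],[80,[0,0,0],0],[80,[0,0,0],0],[80,[-0.05,0,-0.15],0],[80,[-0.1,0,-0.18],0],[80,[-0.1,0,-0.18],0],[80,[0,0,-0.2],0],[80,[0,0,-0.2],0],[80,[0,0,0],0],[80,[0,0,0],0]]'
python3 flat.py red w7 54
python3 - <<'E'
from h import *
I=cv2.imread('pics/w7.png');m=lid(I,'red');m[285:]=0;c=imaging.get_calibration('wrist')
for v in range(70,250,15):
    x=np.where(m[v]>0)[0]
    if len(x)>30: a,b=onz(c,(x.min(),v),54),onz(c,(x.max(),v),54);print(v,x.min(),x.max(),np.linalg.norm(a-b).round(1))
E
```

```text
clock: 19.1
position: [368.6, 237.4, 191.7]
orientation: [180.0, -0.2, 24.4]
contact_force: [-0.5, 1.0, -1.0]
opening: 80.4
grip_force: 0.0
px (241, 80, 70, 127)
t 19.1 tcp [368.6 237.4 191.7] 24.43 box [410.5 259.2] size [111.6  60.9] box yaw mod180 24.46 rel tool mm 47.1 -2.5
85 241 310 58.1
100 241 310 58.9
115 242 309 58.0
130 242 309 58.9
145 243 308 58.0
160 243 308 58.9
175 244 308 58.9
190 245 307 57.9
205 245 307 58.9
```

```bash
python3 -m pendant '[[80,[0.117,0,0.1],0],[80,[0.118,0,0.15],0],[80,[0,0,0.2],0],[80,[0,0,0.2],0],[80,[0,0,0.18],0],[80,[0,0,0.07],0],[80,[0,0,0],0],[50,[0,0,0],0],[50,[0,0,0],0],[50,[0,0,0],0],[50,[0,0,0],0],[50,[0,0,0],0]]' 30
python3 - <<'E'
from h import *
I=cv2.imread('pics/w4.png')
R=np.array([[np.cos(np.radians(-20)),np.sin(np.radians(-20))]])
# wrist pose of w4: tcp (440,-183,199.8), yaw -20: rebuild calibration from present one
from scipy.spatial.transform import Rotation as Ro
s=status.read_state();c=imaging.get_calibration('wrist')
T0=Ro.from_euler('xyz',s['orientation'],degrees=True).as_matrix();T1=Ro.from_euler('xyz',[180,0,-20],degrees=True).as_matrix()
Rc=np.array(c['R'])@T0;tc=np.array(c['R'])@np.array(s['position'])+np.array(c['t'])
c['R']=Rc@T1.T;c['t']=tc-c['R']@np.array([440,-183,199.8])
for p in((148,187),(100,100),(50,0),(0,235)): print(p,onz(c,p,0).round(0))
go([411,259,120])
E
```

```text
clock: 20.15
position: [411.3, 256.8, 11.3]
orientation: [180.0, -0.1, 24.4]
contact_force: [-0.4, 0.4, 3.6]
opening: 59.6
grip_force: 30.0
(148, 187) [485. -41.   0.]
(100, 100) [586. -37.   0.]
(50, 0) [681. -39.   0.]
(0, 235) [493. 154.   0.]
t 20.15 at [411.3 256.8  11.3] [ 1.7999e+02 -1.2000e-01  2.4420e+01] need shares [ 0.003  -0.0108 -0.5436] mm [   0.6   -2.2 -108.7] turn 0.0 rows>= 2.7
```

```bash
python3 -m pendant '[[50,[0,0,-0.1],0],[50,[0,0,-0.15],0],[50,[0,0,-0.15],0],[50,[0,0,-0.15],0],[50,[-0.117,0.073,0],0],[50,[-0.117,0.073,0],0],[50,[-0.117,0.073,0],0],[50,[-0.067,0.14,0],0],[50,[-0.067,0.148,0],0],[50,[-0.067,0.148,0],0],[50,[-0.067,0.148,0],0],[50,[0,0,0],0.07],[50,[0,0,0],0.07],[50,[0,0,0],0.07],[50,[0,0,0],0.07],[50,[0,0,0],0.07],[50,[0,0,0],0.07],[50,[0,0,0],0.068]]'
python3 -m pendant '[[50,[0.062,0.16,0],0],[50,[0.062,0.16,0],0],[50,[0.062,0.16,0],0],[50,[0.062,0.16,0],0],[50,[0.062,0.16,0],0],[50,[0.062,0.16,0],0],[50,[0.14,0.005,0],0],[50,[0.14,0.005,0],0],[50,[0.14,0.005,0],0],[50,[0.14,0.005,0],0],[50,[0,0,0],0],[50,[0,0,0],0]]'
python3 - <<'E'
from h import *
go([501.5,-200.6,35],-19.5)
E
```

```text
clock: 21.65
position: [364.3, 59.2, 120.6]
orientation: [-180.0, -0.0, -19.8]
contact_force: [-0.0, -0.2, -3.3]
opening: 59.8
grip_force: 30.0
clock: 22.65
position: [475.1, -187.8, 120.1]
orientation: [-180.0, 0.0, -19.5]
contact_force: [-0.9, 0.3, -2.2]
opening: 59.7
grip_force: 30.0
t 22.65 at [ 475.1 -187.8  120.1] [-1.800e+02  3.000e-02 -1.948e+01] need shares [0.1455 0.0162 0.4253] mm [29.1  3.2 85.1] turn 0.0003 rows>= 2.2
```

```bash
python3 -m pendant '[[50,[0.145,0.016,0],0],[50,[0,0,0.1],0],[50,[0,0,0.15],0],[50,[0,0,0.12],0],[50,[0,0,0.055],0],[50,[0,0,0],0],[50,[0,0,0],0]]'
python3 -m pendant '[[50,[0,0,0.012],0],[50,[0,0,0.01],0],[50,[0,0,0],0]]'
```

```text
clock: 23.23
position: [500.4, -200.1, 35.6]
orientation: [-180.0, 0.1, -19.5]
contact_force: [1.1, -0.5, -1.6]
opening: 59.6
grip_force: 30.0
clock: 23.48
position: [501.2, -200.5, 31.5]
orientation: [180.0, -0.1, -19.5]
contact_force: [-0.3, -0.2, -2.4]
opening: 60.3
grip_force: 30.0
```

```bash
python3 -m pendant '[[50,[0,0,0.006],0],[50,[0,0,0.006],0],[50,[0,0,0],0]]'
python3 -m pendant '[[50,[0,0,0.006],0],[50,[0,0,0.004],0],[50,[0,0,0],0]]'
```

```text
clock: 23.73
position: [501.3, -200.2, 28.7]
orientation: [-180.0, -0.0, -19.5]
contact_force: [1.8, 2.2, -1.6]
opening: 60.2
grip_force: 30.0
clock: 23.98
position: [501.3, -200.2, 27.2]
orientation: [-180.0, -0.0, -19.5]
contact_force: [0.3, 4.7, 7.0]
opening: 59.5
grip_force: 30.0
```

```bash
python3 -m pendant '[[80,[0,0,0],0],[80,[0,0,0],0],[80,[0,0,0],0],[80,[0,0,-0.1],0],[80,[-0.05,0,-0.19],0],[80,[-0.1,0,-0.17],0],[80,[-0.1,0,-0.17],0],[80,[-0.05,0,-0.19],0],[80,[0,0,0],0],[80,[0,0,0],0]]'
python3 flat.py red w8 70
```

```text
clock: 24.82
position: [444.8, -180.9, 192.2]
orientation: [179.9, -0.2, -19.5]
contact_force: [-0.1, 0.5, -0.1]
opening: 80.1
grip_force: 0.0
px (241, 62, 74, 138)
t 24.82 tcp [ 444.8 -180.9  192.2] -19.52 box [ 500.5 -199.7] size [ 60.3 111.9] box yaw mod180 160.41 rel tool mm 58.8 -0.9
```

```bash
python3 -m pendant '[[84,[-0.2,0,0],0],[84,[-0.2,0,0],0],[84,[-0.063,-0.167,0],0],[84,[-0.063,-0.167,0],0],[84,[-0.063,-0.167,0],0],[84,[-0.063,-0.167,0],0],[84,[-0.063,-0.167,0],0],[84,[-0.063,-0.167,0],0],[84,[0,0,0],-0.0697],[84,[0,0,0],-0.0697],[84,[0,0,0],-0.0697],[84,[0,0,0],-0.0697],[84,[0,0,0],-0.0697],[84,[0,0,0],-0.0697],[84,[0,0,0],-0.0697]]'
python3 -m pendant '[[84,[0,-0.2,0],0],[84,[0,-0.2,0],0],[84,[0,-0.2,0],0],[84,[0,-0.2,0],0],[84,[0.197,0,0],0],[84,[0.197,0,0],0],[84,[0.197,0,0],0],[84,[0.197,0,0],0],[84,[0.197,0,0],0],[84,[0.197,0,0],0],[84,[0.17,0,0],0],[84,[0,0,0],0]]'
python3 - <<'E'
from h import *
go([587.9,236.6,62],24.4)
E
```

```text
clock: 26.12
position: [364.6, 60.4, 189.0]
orientation: [-179.9, 0.2, 24.7]
contact_force: [0.8, 1.0, 0.3]
opening: 83.9
grip_force: 0.0
clock: 27.12
position: [549.0, 319.1, 186.3]
orientation: [-180.0, 0.2, 24.4]
contact_force: [0.1, -0.2, 0.5]
opening: 84.0
grip_force: 0.0
t 27.12 at [549.  319.1 186.3] [-1.7999e+02  1.5000e-01  2.4380e+01] need shares [0.0069 0.4562 0.6214] mm [  1.4  91.2 124.3] turn -0.0002 rows>= 3.8
```

```bash
python3 -m pendant '[[84,[0.007,0.156,0],0],[84,[0,0.15,0],0],[84,[0,0.15,0],0],[84,[0,0,0.19],0],[84,[0,0,0.19],0],[84,[0,0,0.15],0],[84,[0,0,0.09],0],[84,[0,0,0],0],[50,[0,0,0],0],[50,[0,0,0],0],[50,[0,0,0],0],[50,[0,0,0],0],[50,[0,0,0],0],[50,[0,0,0],0]]' 20
```

```text
clock: 28.28
position: [584.5, 235.4, 67.9]
orientation: [180.0, -0.1, 24.4]
contact_force: [0.8, -0.9, 6.2]
opening: 59.9
grip_force: 20.0
```

```bash
python3 -m pendant '[[50,[0,0,-0.05],0],[50,[0,0,-0.1],0],[50,[0,0,-0.15],0],[50,[0,0,-0.15],0],[50,[0,-0.156,0],0],[50,[0,-0.156,0],0],[50,[0,-0.156,0],0],[50,[-0.171,0,0],0],[50,[-0.171,0,0],0],[50,[-0.171,0,0],0],[50,[-0.171,0,0],0],[50,[-0.171,0,0],0],[50,[0,0,0.18],0],[50,[0,0,0.18],0],[50,[0,0,0.08],0],[50,[0,0,0],0],[50,[0,0,0],0]]' 15
python3 - <<'E'
from h import *
go([390,250,50])
E
```

```text
clock: 29.7
position: [389.4, 250.0, 68.8]
orientation: [-180.0, 0.1, 24.4]
contact_force: [0.6, 0.6, -1.7]
opening: 60.6
grip_force: 15.0
t 29.7 at [389.4 250.   68.8] [-1.7999e+02  7.0000e-02  2.4410e+01] need shares [0.003  0.0011 0.0942] mm [ 0.6  0.2 18.8] turn 0.0 rows>= 0.5
```

```bash
python3 -m pendant '[[50,[0,0,0.06],0],[50,[0,0,0.035],0],[50,[0.03,0,0.016],0],[50,[0.028,0,0.017],0],[50,[0.026,0,0.02],0],[50,[0,0,0],0]]'
python3 -m pendant '[[50,[0.026,0,0.022],0],[50,[0.022,0,0.025],0],[50,[0.02,0,0.025],0],[50,[0,0,0],0]]'
```

```text
clock: 30.2
position: [406.0, 257.4, 38.8]
orientation: [-180.0, -0.1, 24.4]
contact_force: [-0.1, 1.8, -0.3]
opening: 59.9
grip_force: 15.0
clock: 30.53
position: [417.8, 262.7, 24.4]
orientation: [180.0, -0.0, 24.4]
contact_force: [-1.7, -0.4, 1.9]
opening: 59.7
grip_force: 15.0
```

```bash
python3 -m pendant '[[50,[0.01,0,0.015],0],[50,[0,0,0],0]]'
python3 -m pendant '[[50,[0.005,0,0.01],0],[50,[0,0,0.005],0],[50,[0,0,0],0]]'
```

```text
clock: 30.7
position: [419.4, 263.4, 22.1]
orientation: [180.0, -0.0, 24.4]
contact_force: [-4.9, -1.9, 11.4]
opening: 59.9
grip_force: 15.0
clock: 30.95
position: [420.7, 264.0, 19.8]
orientation: [180.0, -0.1, 24.4]
contact_force: [-5.5, -1.7, 18.6]
opening: 59.8
grip_force: 15.0
```

```bash
python3 -m pendant '[[80,[0,0,0],0],[80,[0,0,0],0],[80,[0,0,0],0],[80,[-0.05,0,-0.15],0],[80,[-0.1,0,-0.18],0],[80,[-0.1,0,-0.18],0],[80,[0,0,-0.18],0],[80,[0,0,-0.18],0],[80,[0,0,0],0],[80,[0,0,0],0]]'
python3 flat.py yellow w9 54
python3 - <<'E'
from h import *
I=cv2.imread('pics/w9.png');m=lid(I,'yellow');m[285:]=0;c=imaging.get_calibration('wrist')
for v in range(70,250,20):
    x=np.where(m[v]>0)[0]
    if len(x)>30: a,b=onz(c,(x.min(),v),54),onz(c,(x.max(),v),54);print(v,x.min(),x.max(),np.linalg.norm(a-b).round(1))
E
```

```text
clock: 31.78
position: [375.1, 243.3, 193.8]
orientation: [180.0, -0.2, 24.4]
contact_force: [-0.2, -0.1, -0.8]
opening: 79.9
grip_force: 0.0
px (241, 89, 68, 125)
t 31.78 tcp [375.1 243.3 193.8] 24.42 box [409.8 262.9] size [112.4  60.8] box yaw mod180 24.26 rel tool mm 39.7 -3.5
110 241 308 58.2
130 242 308 58.5
150 242 307 58.7
170 243 307 59.0
190 244 306 58.4
210 244 305 58.7
```

```bash
python3 -m pendant '[[80,[0.1,-0.004,0.1],0],[80,[0.098,-0.004,0.15],0],[80,[0,0,0.2],0],[80,[0,0,0.2],0],[80,[0,0,0.18],0],[80,[0,0,0.08],0],[80,[0,0,0],0],[50,[0,0,0],0],[50,[0,0,0],0],[50,[0,0,0],0],[50,[0,0,0],0],[50,[0,0,0],0]]' 30
python3 -m pendant '[[50,[0,0,-0.1],0],[50,[0,0,-0.18],0],[50,[0,0,-0.18],0],[50,[0,0,-0.17],0],[50,[-0.117,0.073,0],0],[50,[-0.117,0.073,0],0],[50,[-0.117,0.073,0],0],[50,[-0.067,0.14,0],0],[50,[-0.067,0.148,0],0],[50,[-0.067,0.148,0],0],[50,[-0.067,0.148,0],0],[50,[0,0,0],0.07],[50,[0,0,0],0.07],[50,[0,0,0],0.07],[50,[0,0,0],0.07],[50,[0,0,0],0.07],[50,[0,0,0],0.07],[50,[0,0,0],0.068]]'
python3 -m pendant '[[50,[0.062,0.16,0],0],[50,[0.062,0.16,0],0],[50,[0.062,0.16,0],0],[50,[0.062,0.16,0],0],[50,[0.062,0.16,0],0],[50,[0.062,0.16,0],0],[50,[0.14,0.005,0],0],[50,[0.14,0.005,0],0],[50,[0.14,0.005,0],0],[50,[0.14,0.005,0],0],[50,[0,0,0],0],[50,[0,0,0],0]]'
python3 - <<'E'
from h import *
go([501.0,-200.0,84],-19.5)
E
```

```text
clock: 32.83
position: [410.1, 261.0, 11.4]
orientation: [180.0, -0.1, 24.4]
contact_force: [0.1, 1.2, -0.7]
opening: 60.7
grip_force: 29.4
clock: 34.33
position: [363.2, 63.5, 136.9]
orientation: [-180.0, -0.0, -19.8]
contact_force: [-0.9, -0.3, -2.9]
opening: 60.8
grip_force: 29.3
clock: 35.33
position: [473.9, -183.6, 136.4]
orientation: [-180.0, 0.0, -19.5]
contact_force: [-0.2, -0.0, -0.9]
opening: 60.7
grip_force: 29.3
t 35.33 at [ 473.9 -183.6  136.4] [-1.800e+02  2.000e-02 -1.949e+01] need shares [0.1549 0.0321 0.2619] mm [31.   6.4 52.4] turn 0.0001 rows>= 1.5
```

```bash
python3 -m pendant '[[50,[0.153,0.032,0],0],[50,[0,0,0.1],0],[50,[0,0,0.1],0],[50,[0,0,0.06],0],[50,[0,0,0],0],[50,[0,0,0],0]]'
python3 -m pendant '[[50,[0,0,0.01],0],[50,[0,0,0.008],0],[50,[0,0,0],0]]'
python3 -m pendant '[[50,[0,0,0.006],0],[50,[0,0,0.006],0],[50,[0,0,0],0]]'
```

```text
clock: 35.83
position: [499.6, -199.3, 84.8]
orientation: [-180.0, 0.1, -19.5]
contact_force: [0.2, 0.2, -2.0]
opening: 60.5
grip_force: 29.5
clock: 36.08
position: [500.3, -199.8, 81.5]
orientation: [180.0, -0.0, -19.5]
contact_force: [0.6, -0.3, -1.9]
opening: 60.5
grip_force: 29.4
clock: 36.33
position: [500.3, -199.8, 78.5]
orientation: [-180.0, 0.0, -19.5]
contact_force: [0.2, 0.4, -1.7]
opening: 60.4
grip_force: 29.4
```

```bash
python3 -m pendant '[[50,[0,0,0.006],0],[50,[0,0,0.003],0],[50,[0,0,0],0]]'
```

```text
clock: 36.58
position: [500.3, -199.7, 76.6]
orientation: [-180.0, 0.0, -19.5]
contact_force: [-0.3, -0.6, -1.1]
opening: 60.4
grip_force: 29.4
```

```bash
python3 -m pendant '[[50,[0,0,0.005],0],[50,[0,0,0],0]]'
python3 -m pendant '[[50,[0,0,0.005],0],[50,[0,0,0],0]]'
```

```text
clock: 36.75
position: [500.2, -199.8, 76.0]
orientation: [180.0, 0.0, -19.5]
contact_force: [-2.1, 1.4, 1.4]
opening: 60.3
grip_force: 29.5
clock: 36.92
position: [500.3, -199.9, 75.1]
orientation: [180.0, -0.0, -19.5]
contact_force: [-3.4, -0.1, 3.7]
opening: 59.6
grip_force: 29.9
```

```bash
python3 -m pendant '[[50,[0,0,0.005],0],[80,[0,0,0],0],[80,[0,0,0],0],[80,[0,0,0],0],[80,[0,0,-0.1],0],[80,[-0.05,0,-0.19],0],[80,[-0.1,0,-0.17],0],[80,[-0.1,0,-0.17],0],[80,[-0.05,0,-0.05],0],[80,[0,0,0],0],[80,[0,0,0],0]]'
python3 flat.py yellow w10 120
```

```text
clock: 37.83
position: [443.9, -179.8, 209.7]
orientation: [180.0, -0.1, -19.5]
contact_force: [-0.3, -0.7, 0.5]
opening: 80.0
grip_force: 0.0
px (237, 54, 86, 156)
t 37.83 tcp [ 443.9 -179.8  209.7] -19.52 box [ 499.8 -200.1] size [ 60.6 111.6] box yaw mod180 160.43 rel tool mm 59.5 0.5
```

```bash
python3 -m pendant '[[84,[-0.2,0,0],0],[84,[-0.2,0,0],0],[84,[-0.063,-0.167,0],0],[84,[-0.063,-0.167,0],0],[84,[-0.063,-0.167,0],0],[84,[-0.063,-0.167,0],0],[84,[-0.063,-0.167,0],0],[84,[-0.063,-0.167,0],0],[84,[0,0,0],-0.0697],[84,[0,0,0],-0.0697],[84,[0,0,0],-0.0697],[84,[0,0,0],-0.0697],[84,[0,0,0],-0.0697],[84,[0,0,0],-0.0697],[84,[0,0,0],-0.0697]]'
python3 -m pendant '[[84,[0,-0.2,0],0],[84,[0,-0.2,0],0],[84,[0,-0.2,0],0],[84,[0,-0.2,0],0],[84,[0.172,-0.054,0],0],[84,[0.172,-0.054,0],0],[84,[0.172,-0.054,0],0],[84,[0.172,-0.054,0],0],[84,[0.172,-0.054,0],0],[84,[0.172,-0.054,0],0],[84,[0.172,-0.054,0],0],[84,[0.172,-0.054,0],0],[84,[0,0,0],0]]'
python3 - <<'E'
from h import *
go([513.2,398.7,63],24.4)
E
```

```text
clock: 39.13
position: [364.3, 61.2, 208.3]
orientation: [-179.9, 0.1, 24.7]
contact_force: [-0.6, 1.1, -0.6]
opening: 84.3
grip_force: 0.0
clock: 40.22
position: [516.3, 402.3, 204.9]
orientation: [-180.0, 0.2, 24.4]
contact_force: [-0.3, 0.4, -0.2]
opening: 84.0
grip_force: 0.0
t 40.22 at [516.3 402.3 204.9] [-179.99    0.18   24.44] need shares [-0.0216  0.01    0.7096] mm [ -4.3   2.  141.9] turn 0.0004 rows>= 3.5
```

```bash
python3 -m pendant '[[84,[-0.022,0.01,0.1],0],[84,[0,0,0.19],0],[84,[0,0,0.19],0],[84,[0,0,0.15],0],[84,[0,0,0.08],0],[84,[0,0,0],0],[50,[0,0,0],0],[50,[0,0,0],0],[50,[0,0,0],0],[50,[0,0,0],0],[50,[0,0,0],0],[50,[0,0,0],0]]' 20
```

```text
clock: 41.22
position: [510.0, 396.0, 69.0]
orientation: [-180.0, -0.1, 24.4]
contact_force: [-2.1, 2.6, 5.6]
opening: 59.6
grip_force: 20.0
```

```bash
python3 -m pendant '[[50,[0,0,-0.05],0],[50,[0,0,-0.1],0],[50,[0,0,-0.15],0],[50,[0,0,-0.15],0],[50,[-0.1415,0.0694,0],0],[50,[-0.1415,0.0694,0],0],[50,[-0.1415,0.0694,0],0],[50,[-0.1415,0.0694,0],0],[50,[-0.1415,0.0694,0],0],[50,[-0.1415,0.0694,0],0],[50,[0,0,0.18],0],[50,[0,0,0.18],0],[50,[0,0,0.08],0],[50,[0,0,0],0],[50,[0,0,0],0]]' 15
python3 -m pendant '[[50,[0,0,0.06],0],[50,[0,0,0.035],0],[50,[0.03,0,0.016],0],[50,[0.028,0,0.017],0],[50,[0.026,0,0.02],0],[50,[0,0,0],0]]'
python3 -m pendant '[[50,[0.026,0,0.022],0],[50,[0.022,0,0.025],0],[50,[0.02,0,0.025],0],[50,[0,0,0],0]]'
```

```text
clock: 42.47
position: [389.4, 249.5, 70.0]
orientation: [-180.0, 0.1, 24.4]
contact_force: [1.4, -1.6, -2.6]
opening: 59.7
grip_force: 15.0
clock: 42.97
position: [406.4, 257.2, 40.4]
orientation: [180.0, -0.2, 24.4]
contact_force: [2.9, 2.1, 2.9]
opening: 60.1
grip_force: 15.0
clock: 43.3
position: [417.4, 262.2, 25.5]
orientation: [180.0, 0.0, 24.4]
contact_force: [1.0, 0.5, 3.8]
opening: 59.7
grip_force: 15.0
```

```bash
python3 -m pendant '[[50,[0.01,0,0.02],0],[50,[0,0,0],0]]'
python3 -m pendant '[[50,[0.005,0,0.01],0],[50,[0,0,0.005],0],[50,[0,0,0],0]]'
python3 -m pendant '[[80,[0,0,0],0],[80,[0,0,0],0],[80,[0,0,0],0],[80,[-0.05,0,-0.15],0],[80,[-0.1,0,-0.18],0],[80,[-0.1,0,-0.18],0],[80,[0,0,-0.18],0],[80,[0,0,-0.18],0],[80,[0,0,0],0],[80,[0,0,0],0]]'
python3 flat.py green w11 54
python3 - <<'E'
from h import *
I=cv2.imread('pics/w11.png');m=lid(I,'green');m[285:]=0;c=imaging.get_calibration('wrist')
for v in range(70,250,20):
    x=np.where(m[v]>0)[0]
    if len(x)>30: a,b=onz(c,(x.min(),v),54),onz(c,(x.max(),v),54);print(v,x.min(),x.max(),np.linalg.norm(a-b).round(1))
E
```

```text
clock: 43.47
position: [419.2, 263.0, 22.2]
orientation: [180.0, -0.0, 24.4]
contact_force: [-1.5, -0.5, 11.4]
opening: 60.2
grip_force: 15.0
clock: 43.72
position: [420.2, 263.5, 19.8]
orientation: [180.0, -0.1, 24.4]
contact_force: [-4.4, -1.1, 19.2]
opening: 59.7
grip_force: 15.0
clock: 44.55
position: [374.8, 242.8, 193.7]
orientation: [180.0, -0.2, 24.4]
contact_force: [0.2, 0.1, -0.4]
opening: 79.7
grip_force: 0.0
px (243, 85, 68, 125)
t 44.55 tcp [374.8 242.8 193.7] 24.41 box [413.5 262.2] size [111.5  60.7] box yaw mod180 24.35 rel tool mm 43.3 -1.6
90 243 311 57.9
110 243 310 58.2
130 244 310 58.5
150 244 309 58.7
170 245 308 58.1
190 246 308 58.4
```

```bash
python3 -m pendant '[[80,[0.11,0,0.1],0],[80,[0.107,0,0.15],0],[80,[0,0,0.2],0],[80,[0,0,0.2],0],[80,[0,0,0.18],0],[80,[0,0,0.08],0],[80,[0,0,0],0],[50,[0,0,0],0],[50,[0,0,0],0],[50,[0,0,0],0],[50,[0,0,0],0],[50,[0,0,0],0]]' 30
python3 -m pendant '[[50,[0,0,-0.1],0],[50,[0,0,-0.19],0],[50,[0,0,-0.19],0],[50,[0,0,-0.19],0],[50,[0,0,-0.19],0],[50,[-0.117,0.073,0],0],[50,[-0.117,0.073,0],0],[50,[-0.117,0.073,0],0],[50,[-0.067,0.14,0],0],[50,[-0.067,0.148,0],0],[50,[-0.067,0.148,0],0],[50,[-0.067,0.148,0],0],[50,[0,0,0],0.07],[50,[0,0,0],0.07],[50,[0,0,0],0.07],[50,[0,0,0],0.07],[50,[0,0,0],0.07],[50,[0,0,0],0.07],[50,[0,0,0],0.068]]'
python3 -m pendant '[[50,[0.062,0.16,0],0],[50,[0.062,0.16,0],0],[50,[0.062,0.16,0],0],[50,[0.062,0.16,0],0],[50,[0.062,0.16,0],0],[50,[0.062,0.16,0],0],[50,[0.14,0.005,0],0],[50,[0.14,0.005,0],0],[50,[0.14,0.005,0],0],[50,[0.14,0.005,0],0],[50,[0,0,0],0],[50,[0,0,0],0]]'
python3 - <<'E'
from h import *
go([500.3,-199.8,134],-19.5)
E
```

```text
clock: 45.6
position: [414.4, 260.9, 11.8]
orientation: [180.0, -0.1, 24.4]
contact_force: [0.1, -0.5, 4.0]
opening: 59.9
grip_force: 30.0
clock: 47.18
position: [367.0, 63.3, 182.9]
orientation: [180.0, -0.0, -19.8]
contact_force: [-0.6, -0.6, -1.7]
opening: 59.8
grip_force: 30.0
clock: 48.18
position: [477.8, -183.8, 182.3]
orientation: [-180.0, 0.1, -19.5]
contact_force: [-0.5, -0.5, -3.4]
opening: 59.9
grip_force: 30.0
t 48.18 at [ 477.8 -183.8  182.3] [-1.7999e+02  6.0000e-02 -1.9500e+01] need shares [0.1326 0.0381 0.2414] mm [26.5  7.6 48.3] turn 0.0 rows>= 1.4
```

```bash
python3 -m pendant '[[50,[0.136,0.038,0],0],[50,[0,0,0.1],0],[50,[0,0,0.1],0],[50,[0,0,0.04],0],[50,[0,0,0],0],[50,[0,0,0],0]]'
python3 -m pendant '[[50,[0,0,0.012],0],[50,[0,0,0.008],0],[50,[0,0,0],0]]'
python3 -m pendant '[[50,[0,0,0.006],0],[50,[0,0,0.006],0],[50,[0,0,0],0]]'
```

```text
clock: 48.68
position: [500.4, -199.8, 135.3]
orientation: [-180.0, 0.0, -19.5]
contact_force: [-0.5, 0.2, -2.4]
opening: 59.8
grip_force: 30.0
clock: 48.93
position: [500.7, -200.0, 131.2]
orientation: [180.0, -0.0, -19.5]
contact_force: [-0.3, 0.2, -2.5]
opening: 59.9
grip_force: 30.0
clock: 49.18
position: [500.7, -200.0, 128.3]
orientation: [-180.0, 0.0, -19.5]
contact_force: [-0.5, 0.6, -1.9]
opening: 59.7
grip_force: 30.0
```

```bash
python3 -m pendant '[[50,[0,0,0.005],0],[50,[0,0,0],0]]'
python3 -m pendant '[[50,[0,0,0.005],0],[50,[0,0,0],0]]'
```

```text
clock: 49.35
position: [501.0, -200.1, 127.8]
orientation: [180.0, -0.1, -19.5]
contact_force: [-1.5, 0.8, 0.8]
opening: 59.8
grip_force: 30.0
clock: 49.52
position: [501.5, -200.3, 127.5]
orientation: [180.0, -0.2, -19.5]
contact_force: [-0.8, 0.9, 6.6]
opening: 59.7
grip_force: 30.0
```

```bash
python3 -m pendant '[[80,[0,0,0],0],[80,[0,0,0],0],[80,[0,0,0],0],[80,[0,0,-0.1],0],[80,[-0.05,0,-0.19],0],[80,[-0.1,0,-0.17],0],[80,[-0.15,0,-0.1],0],[80,[0,0,0],0],[80,[0,0,0],0]]'
python3 flat.py green w12 170
python3 - <<'E'
from h import *
a=imaging.read_camera('scene')[120:260,240:400];b=imaging.read_camera('top')[150:290,290:450]
cv2.imwrite('pics/end.png',cv2.resize(np.hstack([a,cv2.convertScaleAbs(b,alpha=1.5)]),(800,350),interpolation=2))
E
```

```text
clock: 50.27
position: [443.9, -179.9, 239.4]
orientation: [180.0, -0.1, -19.5]
contact_force: [0.2, -0.5, 0.3]
opening: 80.0
grip_force: 0.0
px (232, 48, 93, 170)
t 50.27 tcp [ 443.9 -179.9  239.4] -19.54 box [ 500.5 -200. ] size [ 60.1 111.6] box yaw mod180 160.46 rel tool mm 60.1 -0.0
```

View pics/end.png

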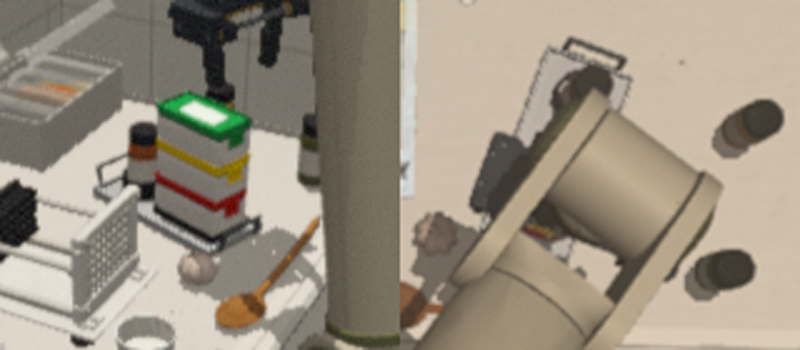

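The final picture shows a square column (scene crop, 205,165) with red at the bottom, then yellow, then green. The orange jar stands upright in the ring at (143,160), the other items are undisturbed, and the gripper is clear.

```bash
python3 -c "
from station import arm
print(arm.hand_in())"
```

```text
the job is handed in; nothing more can be done
None
```

The job is handed in at about 50 s: by camera and force readings, the red, yellow and green boxes are stacked squarely and seated on the bed, and the orange-brown jar stands upright on the ring's floor; the hand-in gave no verdict.

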